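# Measuring pail off a keeper hook and onto the scale

### The job

Take the larger of the two measuring pails off its hook and stand it upright in the middle of the kitchen scale's pan, then let go. A sprung keeper holds the pail on the hook: press it gently down until it is fully home, keep it down while you slide the pail's eye over it and off the end of the arm, and never tug the pail against a raised keeper or lean hard on the hook (about 2 kg, 20 N, is the most it should feel). Set the pail down gently, keep it upright all the way, and leave the smaller pail and everything else where they are.

Things in the scene. Friction and masses are not known exactly. Their poses are not given: they have to be found in the camera images.
- stand_l: steel hook stand with the larger pail, fixed: plinth 100 x 100 mm, top 10 to 30 mm above the counter; post 22 x 30 mm at x = +86 mm, and on it a level hook arm pointing along the stand's -x, nothing above it. Origin: under the keeper's tooth, 205 mm below the unloaded arm's top; z up. The arm rests on a spring buffer and gives way straight down, 1 mm per 1.5 N (16 mm at most).
- hook_top (a point): middle of the arm's top face at the keeper's tooth (stand x = 0); moves down with the arm. The arm is a straight channel 16 mm wide, 12 mm deep (two 4 mm cheeks), from x = +98 to -52 mm. Behind the tooth its top is bare. Stand x axis: towards the post.
- hook_end (a point): middle of the top edge of the arm's free end, 52 mm from hook_top along the stand's -x
- keeper_mid (a point): middle of the keeper's top: a bar 7 mm wide, 46 mm long on top of the arm, hinged at x = -46 mm, rising towards the post to a tooth at x = 0 whose round top stands 12 mm above the arm and stops the eye from sliding to -x. Pressed at mid length it starts at about 5 N and is level at 10 N, but the arm sinks too: it is home only when the force reaches about 12 N. Let go, it springs up.
- stand_l_keeper (a joint): keeper of the larger pail's hook: 0 rad raised, about 0.27 rad when pressed level with the arm's top. The tooth must be within about 2 mm of level (over 0.23 rad) for the eye to slide over it. Pressed, its tip swings back to x = +2.4 mm.
- pail_large: the larger pail, steel, 80 mm across the rim (72 at the foot), 60 mm high, 0.18 to 0.35 kg. A stiff bail in its yz plane rises to an upright eye plate 8 mm thick (x), 38 mm wide (y), 110 to 151 mm above the foot, with a grip block on top up to 183 mm. Origin: centre of the foot; x along the arm as it hangs, the plate's middle 8 to 13 mm behind the tooth (stand +x).
- pail_large_eye (a point): middle of the upper edge of the hole in the larger pail's eye plate, 136 mm above the foot. Hole 22 mm wide, 17 mm high; the arm passes through and this edge hangs on it; it can be lifted only 5 mm.
- pail_large_grip (a point): middle of the grey grip block, 24 (x) x 34 (y) x 32 mm high, 15 to 47 mm above the hole's upper edge, on the eye plate's middle; grip it across its 24 mm. Fingers open astride it along the arm and lowered as far as the arm come down with one finger on the keeper in front of the tooth, the other over the arm's bare top behind.
- scale: kitchen scale, white, fixed, 170 (x) x 150 (y) mm, with a square steel pan 150 x 150 mm on top. Origin: centre of its underside.
- pan_top (a point): centre of the pan's top face, 47 mm above the counter; the pan yields up to 4 mm under a load (1 mm per 4 N)
- stand_s: the other hook stand, alike in shape, size and origin, carrying the smaller pail; fixed. Leave it alone.
- pail_small: the smaller pail, 58 mm across, 42 mm high, its eye plate and grip block rising to 165 mm above its foot, hanging on the other stand. Leave it alone. Origin: centre of its foot.
- spice_jar: closed jar, 42 mm across, 55 mm high, between the stands and scale; bystander. Origin: centre of the underside.
- salt_tin: tin, 42 mm across, 50 mm high, between the stands and scale; bystander. Origin: centre of the underside.
- ramekin: white cup, 68 mm across, 38 mm high, nearer the robot; bystander. Origin: centre of the underside.
- spoon: steel spoon lying at the right; bystander
- spatula: black spatula lying at the left; bystander
- bowl: steel bowl, 140 mm across, 55 mm high, at the back; bystander. Origin: centre of the underside.
- tub: white closed tub 90 x 120 x 70 mm at the back; bystander. Origin: centre of the underside.
Things that resemble listed ones, but are neither listed nor needed, are in the scene too. What is shaped like the pail_large but yellow is not meant.

How it is judged:
On the way, in this order (a step that is already met when the one before it is completed fails the run):
1. the keeper is pressed down level with the arm while the pail is still behind its tooth (value of joint stand_l_keeper above 0.2 rad and x of pail_large_eye in the frame of hook_top above 0.001 m), for 0.1 s.
2. the pail's eye is off the end of the arm and the keeper has sprung back up (x of pail_large_eye in the frame of hook_end below -0.006 m and value of joint stand_l_keeper below 0.06 rad and contact force between pail_large and stand_l below 0.1 N), for 0.1 s.
At the end, for the whole second after the job is handed in: the larger pail stands on the scale's pan, its foot's centre within 35 mm of the pan's centre and upright within 0.1 rad, at rest and let go; the keeper of its hook is up again (below 0.06 rad); the smaller pail still hangs on its hook and nothing else has been moved (horizontal distance between pail_large and pan_top below 0.035 m and z of pail_large in the frame of pan_top between -0.006 and 0.006 m and angle between pail_large's own z axis and vertical below 0.1 rad and contact force between pail_large and scale above 0.8 N and linear speed of pail_large below 0.02 m/s and angular speed of pail_large below 0.2 rad/s and value of joint stand_l_keeper below 0.06 rad); the robot touches nothing.
It fails at once if the robot leans on the hook or keeper with more than 22 N (contact force between any of the fingers, the arm and stand_l above 22 N).
It fails at once if the pail is tugged against its hook with more than 22 N (contact force between pail_large and stand_l above 22 N).
It fails at once if the pail is set down hard (more than 22 N on the scale) (contact force between pail_large and scale above 22 N).
It fails at once if the larger pail is tipped more than 0.5 rad (angle between pail_large's own z axis and vertical above 0.5 rad).
It fails at once if the smaller pail or a bystander is moved more than 20 mm (distance of any of spice_jar, salt_tin, ramekin, spoon, spatula, bowl, tub, pail_small from where it was at the start of the episode above 0.02 m).
It also fails if it takes over 61 s, if anything falls off the work surface, if the arm or the gripper's body presses on something with over 40 N, if the wrist force passes 120 N, or if a joint passes its speed limit or range.

### The arm

A 7-joint arm with a two-finger parallel gripper is mounted at the origin on the work surface. World frame = base frame: x ahead of the robot, y to its left, z up, the work surface at z = 0. Lengths are in m, angles in rad, forces in N, time in s.
With the tool pointing down it reaches from about 0.35 to 0.9 m from the base axis. Payload 8.1 kg.
Tool frame: the origin (TCP) lies on the centre line of the jaws, within the pads' length; the fingertips stand 17 mm ahead of it and the grasp point (between the pads) lies 2 mm behind it; z points along the fingers, y is the direction in which the jaws open and shut (so a half turn about z gives the same grasp; the last joint's range is limited). The gripper opens to 92 mm and grips with 3 to 60 N. Pads are 19 mm wide; open, the fingers measure 130 mm over their backs; the gripper's body (75 mm by 190 mm) begins 47 mm behind the grasp point.
Start: joints at [1.115, 0.434, 0.025, 1.573, -0.012, 1.134, -0.075], TCP at [0.216, -0.587, 0.244] pointing down, gripper open.
Joint ranges: [-2.62, 2.62], [-0.44, 2.09], [-1.27, 1.32], [0.08, 2.57], [-1.32, 4.46], [0.12, 2], [-2.74, 2.74]. Speed limits (rad/s): [2.22, 2.22, 3.01, 3.01, 3.14, 3.14, 3.14].

### API

Orientations are given as a rotation vector (axis times angle).
In Python, from cell import arm gives the robot as it stands.
- The arm moves only by the shell command python3 -m creep 'ROWS' [FORCE]. ROWS is JSON, a list that holds one entry, the list of rows, each a list of 7 numbers: the shift along the world's x, y, z in cm, then the turn, a rotation vector about the world's x, y, z in degrees, then the opening, from -1 (shut) to 1 (fully open), so that 0 is half open. In form: [[[tx, ty, tz, ax, ay, az, jaw], ...]]. A call has 1 to 5 rows; each row is the pose to reach, as a shift and turn from the pose commanded when the call began; what a row does not reach only later rows make up. A row lasts 1/10 s, in which the tool goes at most 50 mm and 8.59 degrees, less where a joint would pass 70% of its speed; a pose out of reach is approached as far as the arm can. A call with a gripper value outside its range is refused whole. The fingers move at their own pace and stop on an object; FORCE is the grip in N (left out, the last holds). Time passes only in rows, so rows that repeat a pose let the fingers close. It gives the time, the measured TCP pose, the force and the opening at its end, in the units of the state.
- arm.observe(): the state, without advancing time (a new reading comes with each control period).
- arm.get_image(name): name is "scene" or "side" or "wrist"; returns the picture (384x512x3 uint8, red, green, blue); there is no depth.
- arm.camera_model(name): a dict with "vfov" (degrees; the focal length in pixels is half the picture's height over the tangent of half this angle, whatever the lens; pixels are square), "cx", "cy" (the principal point, pixels), "cam_to_world" (4x4, takes a point from camera to world coordinates); the wrist camera has in their place "T_tool_cam" (4x4, takes a point from camera to tool coordinates, whose origin is the TCP and whose axes are the flange's). Camera axes: x right, y down, z forward; pixel columns grow to the right and rows downward; lengths in m; the calibration is good to about 2 mm. A picture is of the moment at which its call begins: read the wrist's pose just before it. camera_model takes no time and is no camera call.
- arm.sign_off(): hands the job in, once; it reports no verdict.
The state is a dict: "clock": time; "joints": joint angles; "dq": joint speeds; "joint_efforts": joint torques, N m; "position": TCP position; "ee_rot": TCP orientation; "force": force on the tool from outside, world axes, zero at the start; "ft_torque": the same for the moment, N m; "width": opening from 0.0 (shut) to 1.0 (fully open).
Only numpy, scipy, OpenCV 4.12 (cv2) and the standard library are available. Lean on these libraries where they do the work, as an engineer would, in place of code of your own. Each camera call takes 0.05 s, during which the arm holds its last target.

## Working session

There is one attempt and no reset: what is moved stays moved. The work goes in short steps, Python scripts to look and compute and a shell command to move; the robot and the scene stay as the last step left them, time stands still between calls to the robot, and variables do not carry over. Pictures are saved under pics/ and viewed, and the job is handed in when it is done.

```bash
ls; mkdir -p pics; python3 - <<'E'
from cell import arm
import cv2, json, numpy as np
np.set_printoptions(precision=4,suppress=True)
s=arm.observe(); print(s)
for n in ["scene","side","wrist"]:
    print(n,arm.camera_model(n))
    im=arm.get_image(n); cv2.imwrite(f"pics/{n}0.png",im[:,:,::-1])
E
```

```text
pics
{'clock': 0.0, 'joints': array([ 1.1154,  0.4352,  0.025 ,  1.5741, -0.0116,  1.134 , -0.0751]), 'dq': array([-0.0001, -0.0008,  0.0006, -0.0003,  0.0017,  0.0005,  0.001 ]), 'joint_efforts': array([ -0.0003, -66.786 ,   0.9852, -31.4466,  -0.0604,   0.043 ,
         0.0002]), 'position': array([ 0.2157, -0.5861,  0.243 ]), 'ee_rot': array([-3.0914, -0.5509,  0.0006]), 'force': array([ 0.161 , -0.6426,  0.2466]), 'ft_torque': array([-0.0201, -0.0097,  0.0087]), 'width': 1.000224170671942}
scene {'vfov': 57.63663308212019, 'cx': 256.40814421496265, 'cy': 193.06328842472593, 'cam_to_world': array([[-0.5856,  0.6136, -0.5297,  1.2188],
       [ 0.8105,  0.4535, -0.3707,  0.4435],
       [ 0.0128, -0.6464, -0.7629,  1.0959],
       [ 0.    ,  0.    ,  0.    ,  1.    ]])}
side {'vfov': 56.52804467091937, 'cx': 257.83439564838307, 'cy': 191.50337541102778, 'cam_to_world': array([[-0.776 , -0.3656,  0.5139, -0.0207],
       [-0.6303,  0.421 , -0.6523,  0.7519],
       [ 0.0221, -0.8301, -0.5572,  0.7895],
       [ 0.    ,  0.    ,  0.    ,  1.    ]])}
wrist {'vfov': 64.99110780046435, 'cx': 253.4623503554759, 'cy': 193.14025858261607, 'T_tool_cam': array([[-0.0005, -0.9531, -0.3026,  0.0831],
       [ 1.    , -0.0004, -0.0003,  0.0009],
       [ 0.0001, -0.3026,  0.9531, -0.1403],
       [ 0.    ,  0.    ,  0.    ,  1.    ]])}
```

View pics/scene0.png

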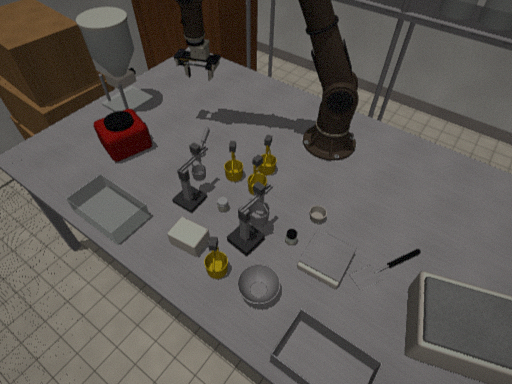

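View pics/side0.png

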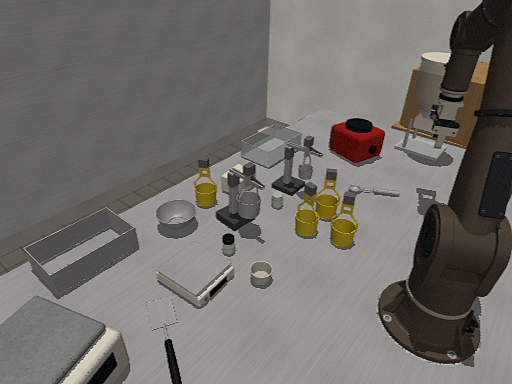

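View pics/wrist0.png

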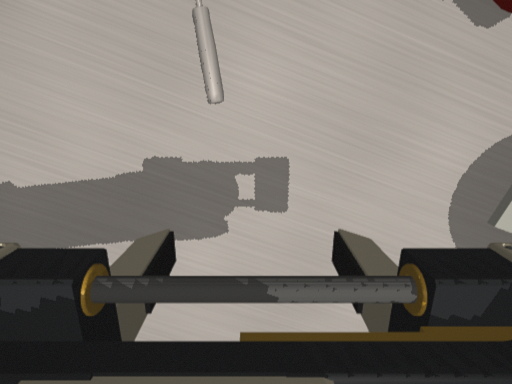

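The scene view shows two steel pails on stands: A at scene (259,210), side (249,205), and B at scene (200,170), side (306,170). Yellow look-alikes stand around them. I'll enlarge A and B to compare sizes.

```bash
python3 - <<'E'
import cv2, numpy as np
a=cv2.imread("pics/scene0.png")[120:270,150:350]; b=cv2.imread("pics/side0.png")[125:255,190:350]
cv2.imwrite("pics/c1.png",cv2.resize(a,None,fx=4,fy=4,interpolation=cv2.INTER_CUBIC))
cv2.imwrite("pics/c2.png",cv2.resize(b,None,fx=4.5,fy=4.5,interpolation=cv2.INTER_CUBIC))
E
```

```text
(no output)
```

View pics/c1.png

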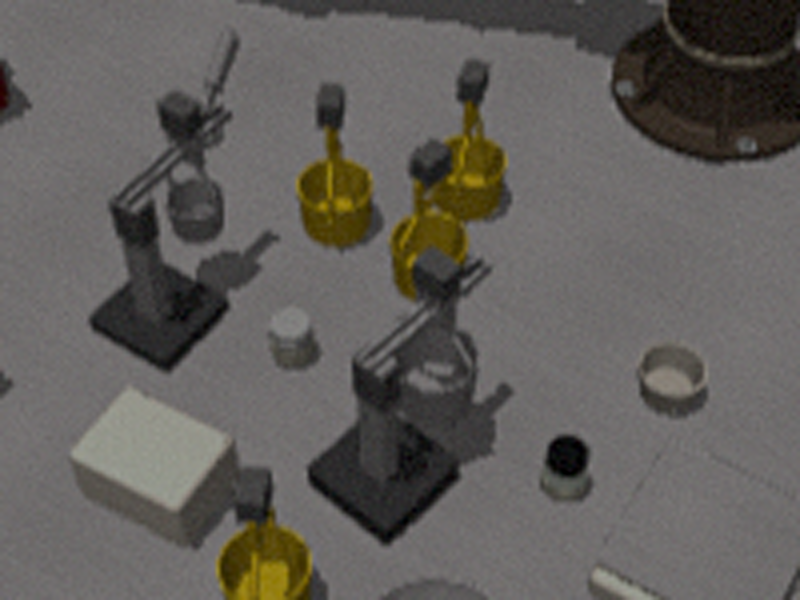

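View pics/c2.png

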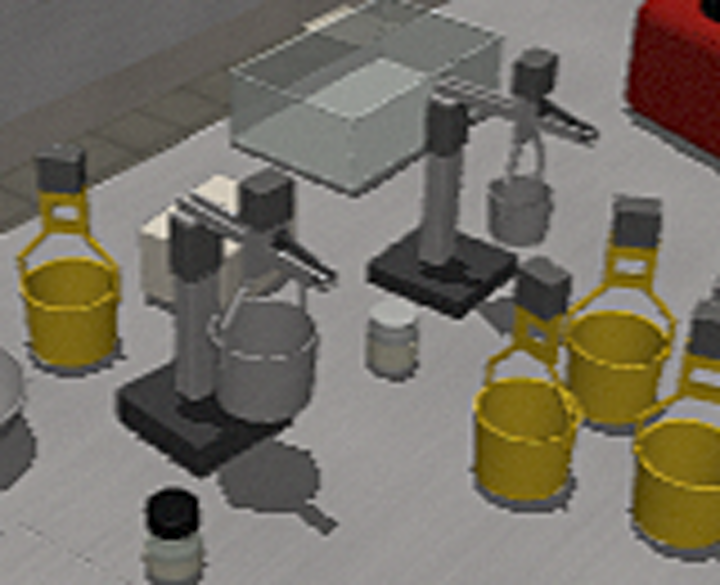

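```bash
cat > h.py <<'E'
from cell import arm
import cv2, numpy as np
from scipy.spatial.transform import Rotation as R
np.set_printoptions(precision=4,suppress=True)
def ray(n,uv,T=None):
    m=arm.camera_model(n); f=192/np.tan(np.radians(m['vfov'])/2)
    T=m['cam_to_world'] if T is None else T
    d=T[:3,:3]@np.array([(uv[0]-m['cx'])/f,(uv[1]-m['cy'])/f,1]); return T[:3,3],d/np.linalg.norm(d)
def proj(n,p,T=None):
    m=arm.camera_model(n); f=192/np.tan(np.radians(m['vfov'])/2)
    T=m['cam_to_world'] if T is None else T
    q=T[:3,:3].T@(np.asarray(p)-T[:3,3]); return np.array([m['cx']+f*q[0]/q[2],m['cy']+f*q[1]/q[2]])
def wristT(s):
    T=np.eye(4); T[:3,:3]=R.from_rotvec(s['ee_rot']).as_matrix(); T[:3,3]=s['position']
    return T@arm.camera_model('wrist')['T_tool_cam']
def tri(rays):
    A=0;b=0
    for o,d in rays:
        P=np.eye(3)-np.outer(d,d); A=A+P; b=b+P@o
    x=np.linalg.solve(A,b); return x,[round(1e3*np.linalg.norm((np.eye(3)-np.outer(d,d))@(x-o)),1) for o,d in rays]
def onz(n,uv,z,T=None):
    o,d=ray(n,uv,T); return o+d*(z-o[2])/d[2]
E
python3 - <<'E'
from h import *
S=lambda u,v:(150+u/4,120+v/4)
D=lambda u,v:(190+u/4.5,125+v/4.5)
for k,a,b in [("free",S(485,266),D(332,280)),("post",S(357,366),D(178,200)),("grip",S(437,272),D(267,205)),
 ("plL",S(310,470),D(290,420)),("plR(scene)",S(458,465),D(118,400)),("plFront?",S(387,533),D(118,400)),("jar top",S(568,455),D(172,503)),("salt",S(291,323),D(392,313)),
 ("plS right->side bottom",S(458,465),D(203,465)),("Sgrip",S(180,115),D(535,75)),("Sfree",S(228,116),D(596,135))]:
    print(k,*tri([ray("scene",a),ray("side",b)]))
a=cv2.imread("pics/scene0.png")[190:310,270:430]; b=cv2.imread("pics/side0.png")[230:320,140:280]
cv2.imwrite("pics/c3.png",cv2.resize(a,None,fx=4,fy=4,interpolation=cv2.INTER_CUBIC))
cv2.imwrite("pics/c4.png",cv2.resize(b,None,fx=5,fy=5,interpolation=cv2.INTER_CUBIC))
E
```

```text
free [0.5327 0.0241 0.1899] [np.float64(3.0), np.float64(3.0)]
post [0.6873 0.0058 0.1889] [np.float64(1.9), np.float64(1.9)]
grip [0.5927 0.0171 0.2262] [np.float64(1.5), np.float64(1.5)]
plL [ 0.6606 -0.0866 -0.0664] [np.float64(7.9), np.float64(7.9)]
plR(scene) [0.6586 0.0953 0.076 ] [np.float64(9.9), np.float64(9.9)]
plFront? [0.7148 0.0538 0.0154] [np.float64(0.7), np.float64(0.7)]
jar top [0.5706 0.1473 0.0509] [np.float64(2.7), np.float64(2.7)]
salt [ 0.5984 -0.149   0.0459] [np.float64(0.4), np.float64(0.4)]
plS right->side bottom [0.6161 0.0623 0.0089] [np.float64(0.4), np.float64(0.4)]
Sgrip [ 0.5703 -0.2904  0.2188] [np.float64(0.6), np.float64(0.6)]
Sfree [ 0.5116 -0.2899  0.1808] [np.float64(5.4), np.float64(5.4)]
```

View pics/c3.png

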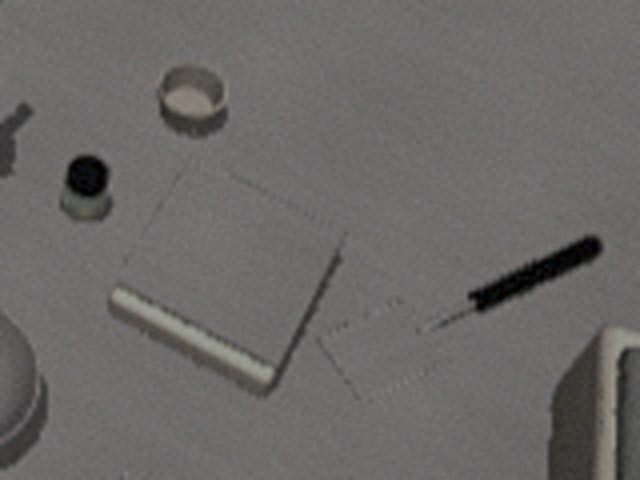

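View pics/c4.png

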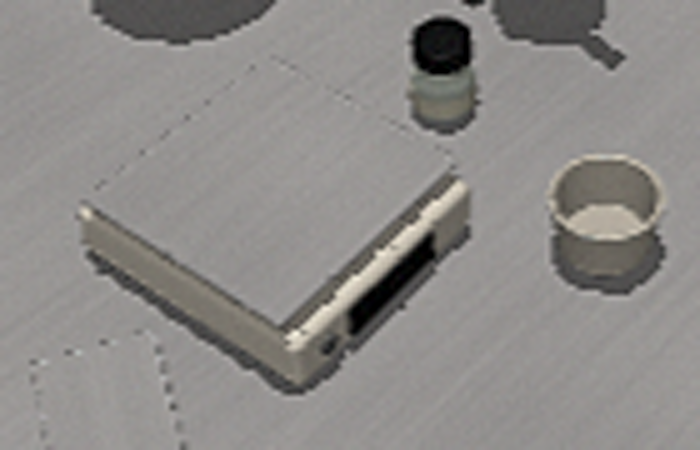

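```bash
python3 - <<'E'
from h import *
P=np.array([onz("side",(140+u/5,230+v/5),0.047) for u,v in [(272,57),(452,165),(283,325),(90,194)]])
print(P,P.mean(0),[np.linalg.norm(P[i]-P[i-1]) for i in range(4)])
Q=np.array([onz("scene",(270+u/4,190+v/4),0.047) for u,v in [(196,163),(346,236),(276,372),(122,285)]])
print(Q,Q.mean(0),[np.linalg.norm(Q[i]-Q[i-1]) for i in range(4)])
print("ramekin",onz("side",(140+606/5,230+195/5),.038))
for u,v in [(190+522/4.5,125+410/4.5),(190+690/4.5,125+445/4.5),(190+620/4.5,125+340/4.5)]: print("yellow rim",onz("side",(u,v),.06))
s=arm.observe();print(R.from_rotvec(s['ee_rot']).as_matrix())
E
```

```text
[[0.638  0.2239 0.047 ]
 [0.4916 0.2199 0.047 ]
 [0.4804 0.3608 0.047 ]
 [0.6305 0.3673 0.047 ]] [0.5601 0.293  0.047 ] [np.float64(0.14352981956466587), np.float64(0.14639297794896158), np.float64(0.1414145974097721), np.float64(0.1502189459974587)]
[[0.5007 0.2207 0.047 ]
 [0.4903 0.3638 0.047 ]
 [0.6412 0.3733 0.047 ]
 [0.6471 0.2311 0.047 ]] [0.5698 0.2972 0.047 ] [np.float64(0.14667663381428647), np.float64(0.1434584082043179), np.float64(0.15124814068613684), np.float64(0.1422614103197152)]
ramekin [0.4149 0.174  0.038 ]
yellow rim [ 0.4375 -0.0932  0.06  ]
yellow rim [ 0.3224 -0.1379  0.06  ]
yellow rim [ 0.4275 -0.2206  0.06  ]
[[ 0.9384  0.3455 -0.0005]
 [ 0.3455 -0.9384  0.0011]
 [-0.0001 -0.0012 -1.    ]]
```

A is the larger pail: its body is clearly bigger than B's (about 100 px across against 63 px in the side crop), and it is steel, not yellow. The estimates are:

| Item | Estimate |
|---|---|
| Hook end | about (0.533, 0.024, 0.190) |
| Grip block | about (0.593, 0.017, 0.226) |
| Arm yaw | about -6.7° |
| Pan centre | about (0.566, 0.295) |

Next I'll go above the grip, turning +63° about z.

```bash
python3 -m creep '[[[1,1.5,4,0,0,8,1],[3,5,7,0,0,16,1],[5.3,9,9,0,0,24,1],[7.5,13,10,0,0,32,1],[10,17,12,0,0,40,1]]]'
python3 -m creep '[[[2.4,4,0,0,0,8,1],[4.8,8,0,0,0,16,1],[7.2,12,0,0,0,23,1],[9.6,16,0,0,0,23,1],[12,20,0,0,0,23,1]]]'
python3 -m creep '[[[2.4,4,0,0,0,0,1],[4.8,8,0,0,0,0,1],[7.2,12,0,0,0,0,1],[9.6,15,0,0,0,0,1],[12,18,0,0,0,0,1]]]'
```

```text
clock: 0.65
position: [0.3153, -0.4155, 0.3631]
ee_rot: [-2.712, -1.582, 0.001]
force: [0.7, -0.7, -0.9]
width: 1.002
clock: 1.15
position: [0.4357, -0.2158, 0.3633]
ee_rot: [2.349, 2.086, -0.0]
force: [0.9, -0.0, 0.8]
width: 0.998
clock: 1.65
position: [0.5559, -0.0359, 0.3632]
ee_rot: [2.349, 2.086, -0.0]
force: [1.0, -1.3, -1.2]
width: 1.0
```

```bash
python3 -m creep '[[[1.5,1,0,0,0,0,1],[3,2,0,0,0,0,1],[3,2,0,0,0,0,1]]]'
python3 - <<'E'
from h import *
s=arm.observe();T=wristT(s);np.save("T1.npy",T);print(s['position'],s['force'])
print(R.from_rotvec(s['ee_rot']).as_matrix())
im=arm.get_image("wrist"); cv2.imwrite("pics/w1.png",im[:,:,::-1])
cv2.imwrite("pics/w1b.png",cv2.resize(im[:,:,::-1],(800,600),interpolation=cv2.INTER_CUBIC))
for p in [(.5327,.0241,.19),(.584,.018,.19),(.5927,.0171,.2262)]: print(proj("wrist",p,T)*800/512)
E
```

```text
clock: 1.95
position: [0.5863, -0.0156, 0.3624]
ee_rot: [-2.345, -2.088, -0.0]
force: [0.1, 0.4, -0.3]
width: 1.004
[ 0.5863 -0.0156  0.3624] [ 0.0787  0.3614 -0.2575]
[[ 0.1157  0.9933 -0.0009]
 [ 0.9933 -0.1157  0.0014]
 [ 0.0012 -0.001  -1.    ]]
[307.6385 229.4552]
[385.4044 229.6145]
[398.8384 238.9418]
```

View pics/w1b.png

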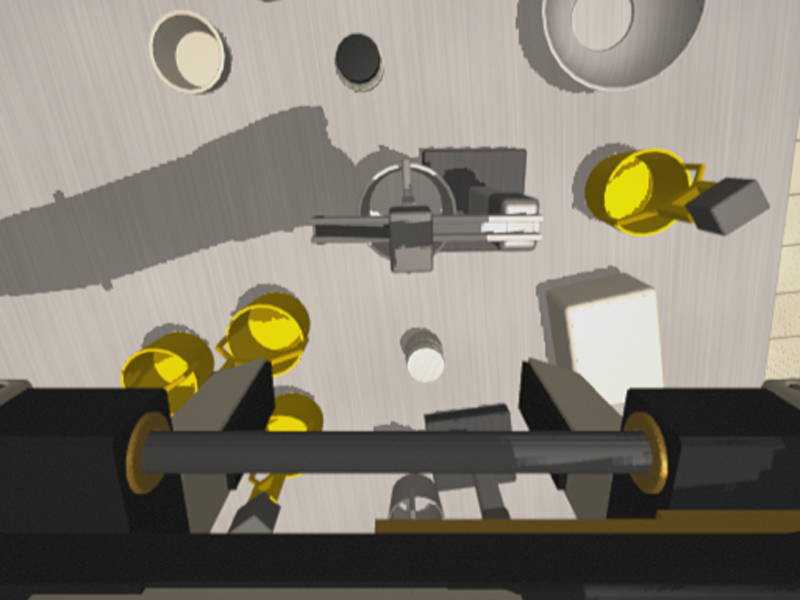

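The wrist view shows the hook arm from about (313,230) to (541,227), nearly horizontal, so the yaw is close. The grip block's top is at about (411,222). I'll enlarge it.

```bash
python3 - <<'E'
import cv2
a=cv2.imread("pics/w1.png")[90:190,190:355]
cv2.imwrite("pics/w1c.png",cv2.resize(a,None,fx=4.8,fy=4.8,interpolation=cv2.INTER_CUBIC))
E
```

```text
(no output)
```

View pics/w1c.png

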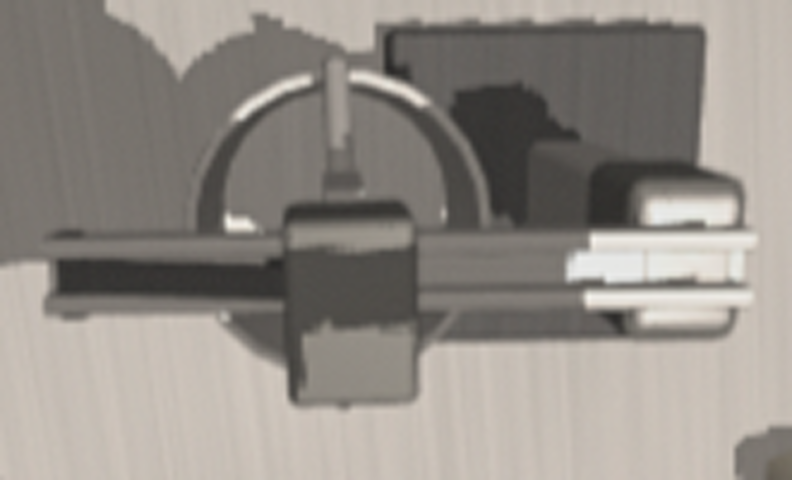

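```bash
python3 - <<'E'
from h import *
T=np.load("T1.npy")
C=lambda u,v:(190+u/4.8,90+v/4.8)
for z in [.185,.19,.195]:
    a=onz("wrist",C(45,273),z,T);b=onz("wrist",C(755,270),z,T)
    x=(b-a)/np.linalg.norm(b-a)
    print(z,a,b,np.linalg.norm(b-a),np.degrees(np.arctan2(x[1],x[0])))
    w=[onz("wrist",C(u,v),z,T) for u,v in [(160,235),(160,312)]];print("w",np.linalg.norm(w[0]-w[1]))
    g=onz("wrist",C(352,311),z+.047,T)
    print(" grip",g,"along from end",(g-a)@x-0.052,"lat",np.cross(x[:2],(g-a)[:2]))
S=lambda u,v:(150+u/4,120+v/4)
D=lambda u,v:(190+u/4.5,125+v/4.5)
print(tri([ray("scene",S(485,266)),ray("side",D(332,280)),ray("wrist",C(45,273),T)]))
print(tri([ray("scene",S(357,366)),ray("side",D(178,200)),ray("wrist",C(755,270),T)]))
E
```

```text
0.185 [0.5343 0.0231 0.185 ] [0.6892 0.0057 0.185 ] 0.15589708781123784 -6.421637947102045
w 0.016933481760833445
 grip [0.5999 0.0156 0.232 ] along from end 0.014015702515016486 lat -0.0001540381486159429
0.19 [0.5353 0.0238 0.19  ] [0.6877 0.0066 0.19  ] 0.1534440550046408 -6.421637947102038
w 0.01666703428017534
 grip [0.5998 0.0165 0.237 ] along from end 0.012953669561108834 lat -1.71163994744988e-05
0.195 [0.5362 0.0244 0.195 ] [0.6863 0.0076 0.195 ] 0.15099102219804367 -6.42163794710204
w 0.016400586799517235
 grip [0.5997 0.0174 0.242 ] along from end 0.011891636607201099 lat 0.00011980534966694444
(array([0.5337, 0.0238, 0.1897]), [np.float64(2.9), np.float64(3.3), np.float64(1.4)])
(array([0.6876, 0.0061, 0.1891]), [np.float64(2.0), np.float64(1.7), np.float64(0.5)])<stdin>:10: DeprecationWarning: Arrays of 2-dimensional vectors are deprecated. Use arrays of 3-dimensional vectors instead. (deprecated in NumPy 2.0)
```

```bash
python3 -m creep '[[[0.7,1.6,0,0,0,0.2,0.17],[1.35,3.25,0,0,0,0.2,0.17],[1.35,3.25,-2,0,0,0.2,0.17],[1.35,3.25,-4,0,0,0.2,0.17],[1.35,3.25,-4,0,0,0.2,0.17]]]'
python3 - <<'E'
from h import *
s=arm.observe();T=wristT(s);np.save("T2.npy",T);print(s['position'],s['force'],s['width'])
im=arm.get_image("wrist"); cv2.imwrite("pics/w2.png",im[:,:,::-1])
cv2.imwrite("pics/w2b.png",cv2.resize(im[:,:,::-1],(800,600),interpolation=cv2.INTER_CUBIC))
E
```

```text
clock: 2.5
position: [0.5973, 0.0146, 0.321]
ee_rot: [-2.344, -2.088, 0.006]
force: [-1.7, 0.0, 0.8]
width: 0.619
[0.5973 0.0146 0.321 ] [-1.7414  0.0133  0.7912] 0.6192963229271112
```

View pics/w2b.png

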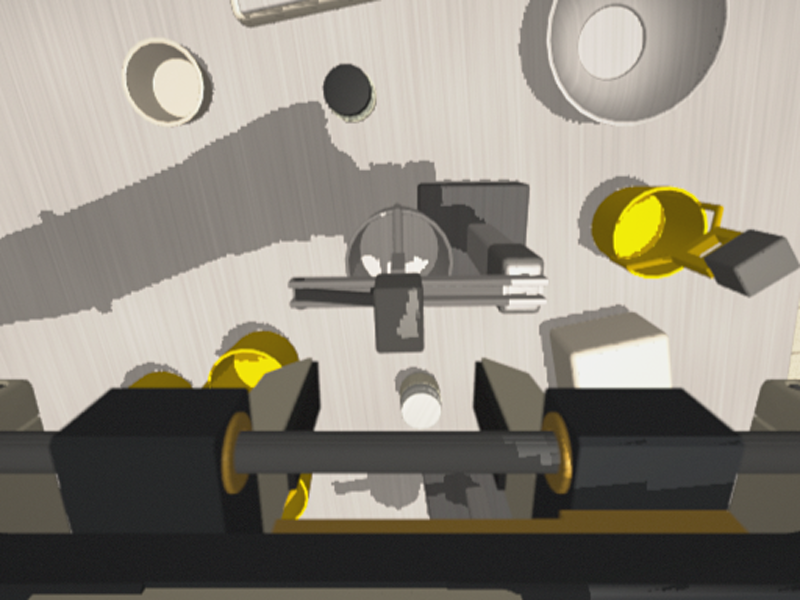

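The block (columns 374–424) sits centred between the fingers (319–475). Descending to just above the keeper.

```bash
python3 -m creep '[[[0,0,-2.5,0,0,0,0.17],[0,0,-5,0,0,0,0.17],[0,0,-7,0,0,0,0.17],[0,0,-8.5,0,0,0,0.17],[0,0,-8.5,0,0,0,0.17]]]'
python3 - <<'E'
from h import *
s=arm.observe();T=wristT(s);print(s['position'],s['force'],s['width'])
for n in ["wrist","side"]:
    im=arm.get_image(n)[:,:,::-1]; cv2.imwrite(f"pics/{n}3.png",im)
    if n=="side": im=im[110:260,180:330]
    cv2.imwrite(f"pics/{n}3b.png",cv2.resize(im,(800,600) if n=="wrist" else (600,600),interpolation=cv2.INTER_CUBIC))
E
```

```text
clock: 3.05
position: [0.5982, 0.0146, 0.2376]
ee_rot: [-2.345, -2.089, 0.003]
force: [-0.4, 0.4, 0.1]
width: 0.586
[0.5982 0.0146 0.2376] [-0.3905  0.3946  0.059 ] 0.5855318604025145
```

View pics/side3b.png

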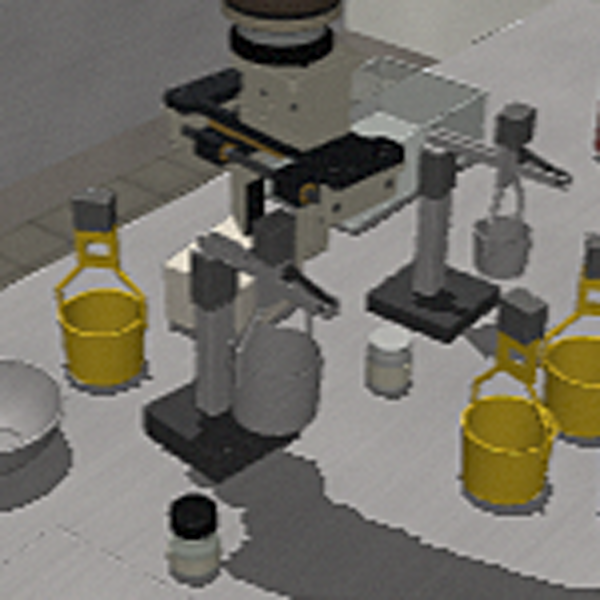

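View pics/wrist3b.png

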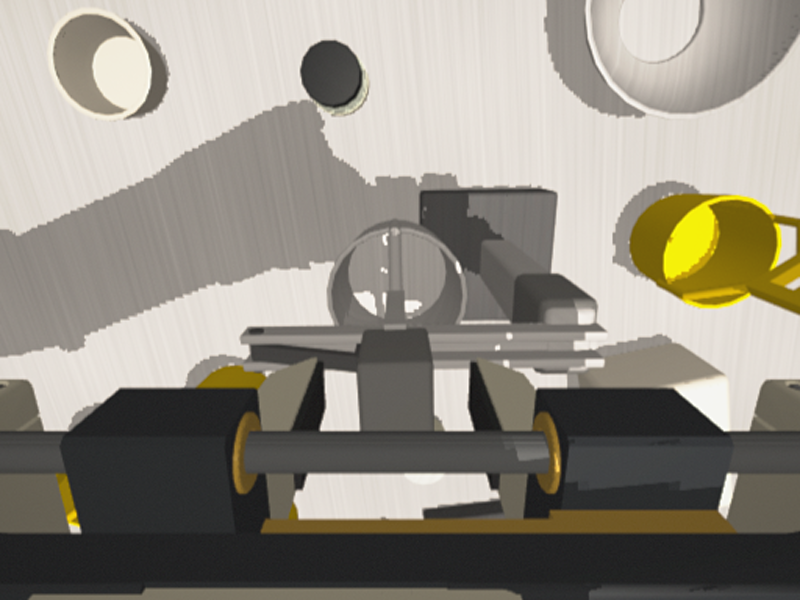

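```bash
python3 - <<'E'
from h import *
s=arm.observe();T=wristT(s);k=800/512
Tt=T@np.linalg.inv(arm.camera_model('wrist')['T_tool_cam'])
for q in [(.0095,.027,.017),(-.0095,.027,.017),(.0095,-.027,.017),(0,0,.017)]:
    p=Tt@np.array([*q,1]); print(q,proj("wrist",p[:3],T)*k, p[:3], proj("side",p[:3]))
print("pos",s['position'],s['force'])
# arm edges at the free end: rows 328-340 top?, block top
for z in (.19,.195):
  print([onz("wrist",(u/k,v/k),z,T) for u,v in [(245,328),(250,365),(605,326),(600,366)]])
E
```

```text
(0.0095, 0.027, 0.017) [467.2064 360.4251] [0.6273 0.0214 0.2227] [240.3999 168.028 ]
(-0.0095, 0.027, 0.017) [464.9254 406.5475] [0.6251 0.0025 0.2227] [244.8429 166.015 ]
(0.0095, -0.027, 0.017) [319.2085 360.5079] [0.5736 0.0276 0.2226] [252.2083 174.628 ]
(0, 0, 0.017) [393.2677 383.9071] [0.5994 0.0151 0.2226] [248.455  170.2389]
pos [0.5993 0.015  0.2396] [ 0.6723 -0.1417  0.5945]
[array([0.537 , 0.0322, 0.19  ]), array([0.5355, 0.0148, 0.19  ]), array([0.691 , 0.0151, 0.19  ]), array([ 0.6891, -0.0037,  0.19  ])]
[array([0.5389, 0.0339, 0.195 ]), array([0.5374, 0.0169, 0.195 ]), array([0.6889, 0.0172, 0.195 ]), array([ 0.6871, -0.0011,  0.195 ])]
```

```bash
python3 -m creep '[[[0,0.15,-0.5,0,0,0,0.17],[0,0.15,-1,0,0,0,0.17],[0,0.15,-1.5,0,0,0,0.17],[0,0.15,-1.7,0,0,0,0.17],[0,0.15,-1.7,0,0,0,0.17]]]'
python3 -m creep '[[[0,0,-0.2,0,0,0,0.17],[0,0,-0.4,0,0,0,0.17],[0,0,-0.4,0,0,0,0.17]]]'
```

```text
clock: 3.65
position: [0.5994, 0.0166, 0.2216]
ee_rot: [2.345, 2.09, 0.002]
force: [0.7, 0.6, 3.7]
width: 0.585
clock: 3.95
position: [0.5997, 0.0165, 0.2177]
ee_rot: [2.345, 2.089, 0.003]
force: [2.1, 0.3, 6.3]
width: 0.587
```

```bash
python3 -m creep '[[[0,0,-0.1,0,0,0,0.17],[0,0,-0.2,0,0,0,0.17],[0,0,-0.3,0,0,0,0.17],[0,0,-0.3,0,0,0,0.17]]]'
```

```text
clock: 4.35
position: [0.6, 0.0165, 0.2151]
ee_rot: [2.344, 2.089, 0.003]
force: [3.3, 0.3, 6.2]
width: 0.584
```

```bash
python3 -m creep '[[[0,0,-0.1,0,0,0,0.17],[0,0,-0.2,0,0,0,0.17],[0,0,-0.3,0,0,0,0.17],[0,0,-0.3,0,0,0,0.17]]]'
```

```text
clock: 4.75
position: [0.6003, 0.0165, 0.2124]
ee_rot: [2.344, 2.088, 0.004]
force: [2.7, -0.5, 8.9]
width: 0.588
```

```bash
python3 -m creep '[[[0,0,-0.1,0,0,0,0.17],[0,0,-0.2,0,0,0,0.17],[0,0,-0.2,0,0,0,0.17]]]'
```

```text
clock: 5.05
position: [0.6004, 0.0165, 0.2106]
ee_rot: [2.344, 2.088, 0.005]
force: [3.6, -2.0, 9.7]
width: 0.585
```

```bash
python3 -m creep '[[[0,0,-0.1,0,0,0,0.17],[0,0,-0.2,0,0,0,0.17],[0,0,-0.2,0,0,0,0.17]]]'
```

```text
clock: 5.35
position: [0.6004, 0.0165, 0.2089]
ee_rot: [2.344, 2.088, 0.005]
force: [1.5, -0.4, 13.4]
width: 0.587
```

```bash
python3 - <<'E'
from h import *
F=[]
im=arm.get_image("side")[:,:,::-1][125:225,200:300]; F.append(arm.observe()['force'])
cv2.imwrite("pics/side4b.png",cv2.resize(im,(600,600),interpolation=cv2.INTER_CUBIC))
im=arm.get_image("wrist")[:,:,::-1]; F.append(arm.observe()['force'])
cv2.imwrite("pics/w4b.png",cv2.resize(im[200:300,100:420],(800,250),interpolation=cv2.INTER_CUBIC))
print(F)
E
```

```text
[array([ 2.2845, -0.7885, 13.0943]), array([ 1.5549, -0.9701, 12.2646])]
```

View pics/side4b.png

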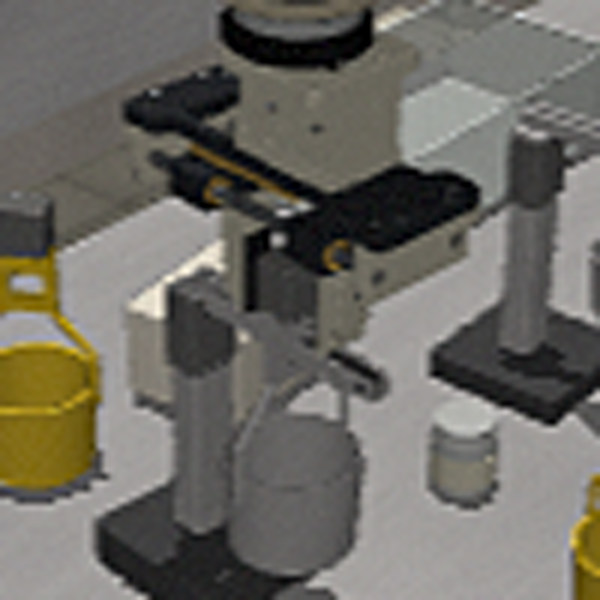

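View pics/w4b.png

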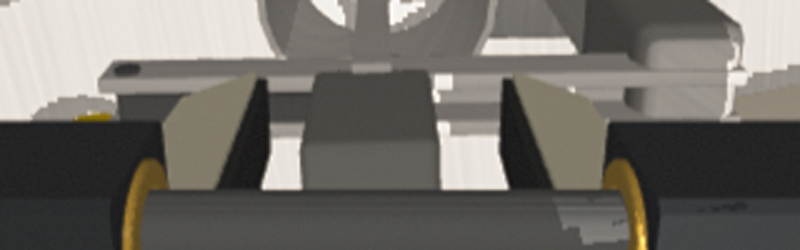

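```bash
python3 -m creep '[[[0,0,-0.1,0,0,0,0.17],[0,0,-0.1,0,0,0,0.17],[0,0,-0.1,0,0,0,0.17]]]'; python3 -c "
from h import *
for i in range(4): arm.get_image('side'); s=arm.observe(); print(s['position'],s['force'])"
```

```text
clock: 5.75
position: [0.6004, 0.0165, 0.2082]
ee_rot: [2.344, 2.088, 0.005]
force: [2.2, -0.7, 13.6]
width: 0.584
[0.6004 0.0165 0.2082] [ 2.2569 -1.234  14.9839]
[0.6004 0.0165 0.2082] [ 1.3465 -0.6061 14.9727]
[0.6004 0.0165 0.2082] [ 1.8517 -1.0936 14.4133]
[0.6004 0.0165 0.2082] [ 2.0026 -0.6677 14.0371]
```

Pressing further showed the arm's own stiffness (about 14.4 N), so the keeper is home. Closing on the block.

```bash
python3 -m creep '[[[0,0,0,0,0,0,-0.1],[0,0,0,0,0,0,-0.3],[0,0,0,0,0,0,-0.4],[0,0,0,0,0,0,-0.6],[0,0,0,0,0,0,-0.8]]]' 15; python3 -c "
from h import *
for i in range(2):
  im=arm.get_image('wrist')[:,:,::-1]; s=arm.observe(); print(s['position'],s['force'],s['width'])
cv2.imwrite('pics/w5b.png',cv2.resize(im[200:300,100:420],(800,250),interpolation=cv2.INTER_CUBIC))"
```

```text
clock: 6.45
position: [0.5987, 0.0171, 0.2076]
ee_rot: [2.345, 2.09, 0.001]
force: [-4.5, 1.7, 14.9]
width: 0.264
[0.5987 0.0171 0.2077] [-3.1155  0.4873 15.3459] 0.2674480692645053
[0.5987 0.0171 0.2077] [-3.8101  1.1258 14.5815] 0.2645714516761611
```

View pics/w5b.png

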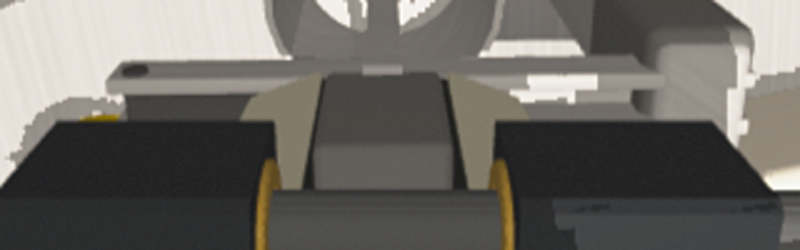

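```bash
python3 -m creep '[[[-0.2,0.02,0,0,0,0,-0.8],[-0.5,0.06,0,0,0,0,-0.8],[-0.8,0.09,0,0,0,0,-0.8],[-1,0.11,0,0,0,0,-0.8]]]' 20
```

```text
clock: 6.95
position: [0.5932, 0.0175, 0.2093]
ee_rot: [2.342, 2.085, 0.013]
force: [10.9, -0.8, 13.3]
width: 0.262
```

```bash
python3 -m creep '[[[0.2,-0.02,0,0,0,0,-0.8],[0.3,-0.03,0,0,0,0,-0.8],[0.3,-0.03,0,0,0,0,-0.8]]]'; python3 -c "
from h import *
im=arm.get_image('wrist')[:,:,::-1]; s=arm.observe(); print(s['position'],s['force'],s['ft_torque'],s['width']); print(R.from_rotvec(s['ee_rot']).as_matrix())
cv2.imwrite('pics/w6b.png',cv2.resize(im[180:300,100:420],(800,300),interpolation=cv2.INTER_CUBIC))
im=arm.get_image('side')[:,:,::-1][125:225,200:300]
cv2.imwrite('pics/side6b.png',cv2.resize(im,(600,600),interpolation=cv2.INTER_CUBIC))"
```

```text
clock: 7.25
position: [0.5932, 0.0175, 0.2081]
ee_rot: [2.344, 2.088, 0.004]
force: [1.2, -0.5, 14.9]
width: 0.264
[0.5933 0.0175 0.2081] [ 0.5342 -0.7249 14.3397] [-0.0693 -0.1603 -0.0002] 0.26325257469697244
[[ 0.115   0.9934  0.0038]
 [ 0.9934 -0.115   0.0001]
 [ 0.0006  0.0038 -1.    ]]
```

View pics/w6b.png

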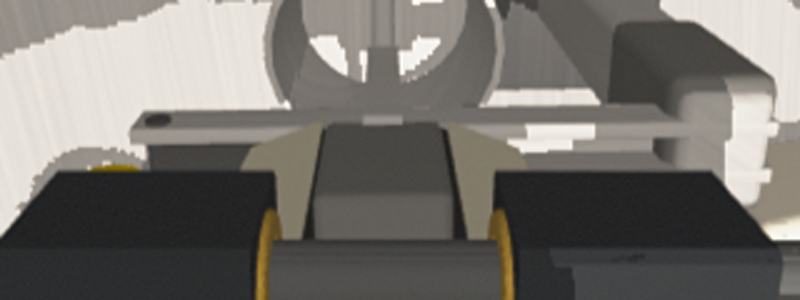

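View pics/side6b.png

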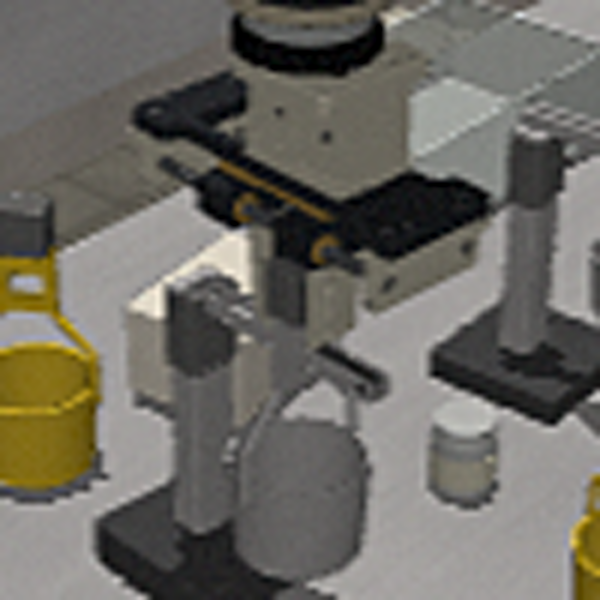

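```bash
for i in 1 2 3; do python3 -m creep '[[[0.1,-0.01,0,0,0,0,-0.8],[0.2,-0.02,0,0,0,0,-0.8]]]'|egrep 'pos|for'; done
```

```text
position: [0.5934, 0.0175, 0.2075]
force: [-6.8, 0.3, 14.9]
position: [0.5937, 0.0175, 0.2069]
force: [-12.2, 0.7, 15.8]
position: [0.5949, 0.0174, 0.2066]
force: [-13.0, 0.3, 16.9]
```

Back-driving gives the same 12 N, so this is just friction (about 0.8), not the tooth. I'll lighten the press a little and slide on.

```bash
python3 -m creep '[[[-0.1,0.01,0.1,0,0,0,-0.8],[-0.3,0.03,0.2,0,0,0,-0.8],[-0.4,0.04,0.25,0,0,0,-0.8],[-0.5,0.05,0.25,0,0,0,-0.8]]]'|egrep 'pos|for'; for i in 1 2; do python3 -m creep '[[[-0.1,0.01,0,0,0,0,-0.8],[-0.2,0.02,0,0,0,0,-0.8]]]'|egrep 'pos|for'; done
```

```text
position: [0.5945, 0.0175, 0.2105]
force: [4.4, -0.7, 10.8]
position: [0.5941, 0.0174, 0.211]
force: [9.0, -1.1, 9.2]
position: [0.5925, 0.0175, 0.2111]
force: [8.8, -1.3, 9.1]
```

```bash
for i in 1 2 3; do python3 -m creep '[[[-0.1,0.01,0,0,0,0,-0.8],[-0.2,0.02,0,0,0,0,-0.8]]]'|egrep 'pos|for'; done
```

```text
position: [0.5906, 0.0176, 0.2111]
force: [10.0, -1.0, 9.3]
position: [0.5883, 0.0178, 0.211]
force: [9.1, -0.3, 10.4]
position: [0.5863, 0.018, 0.211]
force: [7.7, -1.3, 9.4]
```

```bash
for i in 1 2 3; do python3 -m creep '[[[-0.2,0.02,0,0,0,0,-0.8],[-0.4,0.04,0,0,0,0,-0.8],[-0.6,0.06,0,0,0,0,-0.8]]]'|egrep 'pos|for'; done
```

```text
position: [0.5802, 0.0186, 0.2109]
force: [7.9, -0.3, 10.1]
position: [0.5743, 0.0192, 0.211]
force: [9.5, -1.6, 10.0]
position: [0.5685, 0.0199, 0.211]
force: [9.1, -0.9, 9.4]
```

```bash
for i in 1 2 3 4; do python3 -m creep '[[[-0.2,0.02,0,0,0,0,-0.8],[-0.4,0.05,0,0,0,0,-0.8],[-0.6,0.07,0,0,0,0,-0.8]]]'|egrep 'pos|for'; done
```

```text
position: [0.5626, 0.0205, 0.211]
force: [8.6, -1.0, 9.0]
position: [0.5566, 0.0212, 0.211]
force: [9.6, -2.0, 10.1]
position: [0.5507, 0.0219, 0.2111]
force: [8.3, -1.9, 9.6]
position: [0.5447, 0.0226, 0.211]
force: [8.6, -1.0, 10.0]
```

```bash
for i in 1 2 3; do python3 -m creep '[[[-0.2,0.02,0,0,0,0,-0.8],[-0.4,0.05,0,0,0,0,-0.8],[-0.6,0.07,0,0,0,0,-0.8],[-0.8,0.09,0,0,0,0,-0.8]]]'|egrep 'pos|for'; done; python3 -c "
from h import *
im=arm.get_image('side')[:,:,::-1][100:250,180:330]
cv2.imwrite('pics/side7b.png',cv2.resize(im,(600,600),interpolation=cv2.INTER_CUBIC))"
```

```text
position: [0.5362, 0.0237, 0.211]
force: [7.2, -2.2, 11.6]
position: [0.5277, 0.0247, 0.2107]
force: [7.5, -0.9, 9.3]
position: [0.5204, 0.0254, 0.2108]
force: [7.3, -1.3, 8.8]
```

View pics/side7b.png

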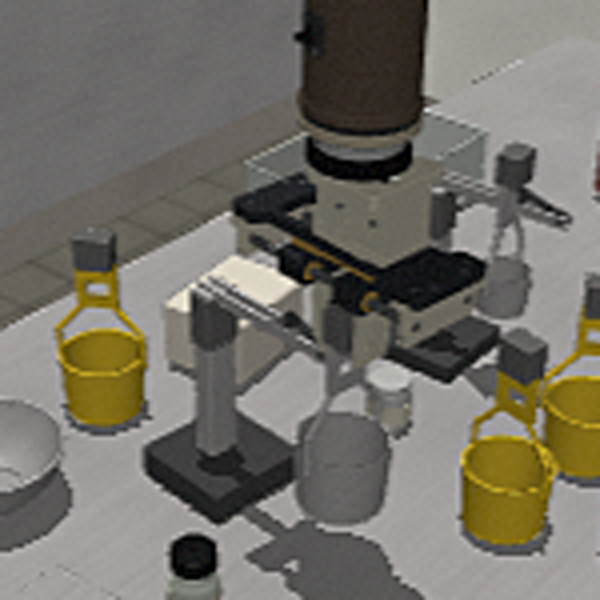

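The pail's eye is past the free end, and the rear finger is still on the arm. I'll continue until it is clear.

```bash
for i in 1 2; do python3 -m creep '[[[-0.4,0.04,0,0,0,0,-0.8],[-0.8,0.09,0,0,0,0,-0.8],[-1.2,0.13,0,0,0,0,-0.8],[-1.7,0.19,0,0,0,0,-0.8]]]'|egrep 'pos|for'; done; python3 -m creep '[[[-0.5,0,0,0,0,0,-0.8],[-1,0,0.5,0,0,0,-0.8],[-1,0,1,0,0,0,-0.8]]]'; python3 -c "
from h import *
s=arm.observe();np.save('T8.npy',wristT(s))
im=arm.get_image('side')[:,:,::-1][100:250,180:330]
cv2.imwrite('pics/side8b.png',cv2.resize(im,(600,600),interpolation=cv2.INTER_CUBIC))
im=arm.get_image('wrist')[:,:,::-1]
cv2.imwrite('pics/w8b.png',cv2.resize(im,(800,600),interpolation=cv2.INTER_CUBIC))"
```

```text
position: [0.4987, 0.0272, 0.208]
force: [-0.7, -1.0, -3.5]
position: [0.4825, 0.0293, 0.2088]
force: [-0.5, 0.2, -3.1]
clock: 13.8
position: [0.472, 0.0293, 0.2191]
ee_rot: [-2.345, -2.09, 0.001]
force: [0.0, 0.2, -3.2]
width: 0.261
```

View pics/side8b.png

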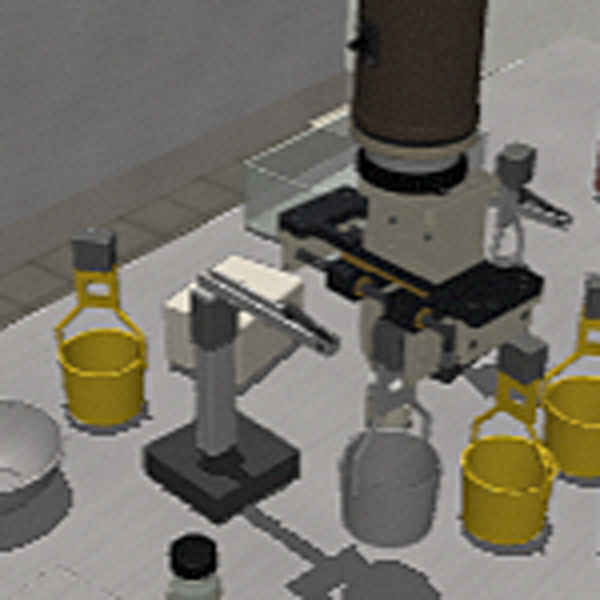

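View pics/w8b.png

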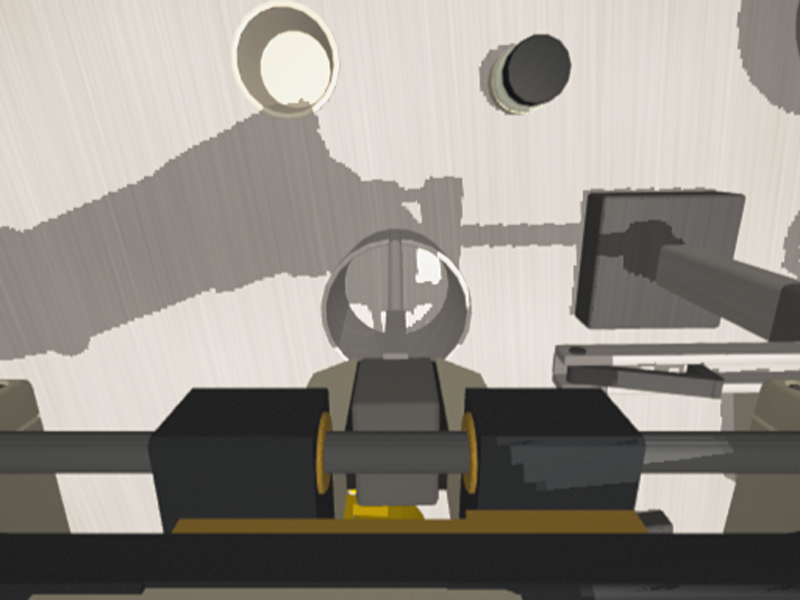

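Keeper is up, pail off and hanging freely (3.2 N). I'll lift it and carry it to the pan.

```bash
python3 -m creep '[[[0,0,1,0,0,0,-0.8],[0,0,3,0,0,0,-0.8],[0.5,1.5,5,0,0,0,-0.8],[1.5,4.5,5.5,0,0,0,-0.8],[2.6,7.5,5.5,0,0,0,-0.8]]]'|egrep 'pos|for';python3 -m creep '[[[1.2,3.3,0,0,0,0,-0.8],[2.4,6.6,0,0,0,0,-0.8],[3.6,10,0,0,0,0,-0.8],[4.8,13.4,0,0,0,0,-0.8],[5.8,16.4,0,0,0,0,-0.8]]]'|egrep 'pos|for'; python3 -m creep '[[[0.5,1.5,0,0,0,0,-0.8],[0.9,2.7,0,0,0,0,-0.8],[0.9,2.7,0,0,0,0,-0.8],[0.9,2.7,0,0,0,0,-0.8]]]'
python3 -c "
from h import *
s=arm.observe();np.save('T9.npy',wristT(s)); print(s['position'])
im=arm.get_image('side')[:,:,::-1]
cv2.imwrite('pics/side9.png',im);cv2.imwrite('pics/side9b.png',cv2.resize(im[130:330,120:320],(600,600),interpolation=cv2.INTER_CUBIC))
im=arm.get_image('scene')[:,:,::-1]
cv2.imwrite('pics/scene9.png',im);cv2.imwrite('pics/scene9b.png',cv2.resize(im[150:300,240:390],(600,600),interpolation=cv2.INTER_CUBIC))
im=arm.get_image('wrist')[:,:,::-1]
cv2.imwrite('pics/w9b.png',cv2.resize(im,(800,600),interpolation=cv2.INTER_CUBIC))"
```

```text
position: [0.5, 0.1049, 0.2757]
force: [0.9, 0.3, -3.3]
position: [0.5574, 0.2701, 0.2742]
force: [-0.2, -0.2, -2.2]
clock: 15.3
position: [0.5659, 0.2941, 0.2737]
ee_rot: [2.346, 2.089, -0.001]
force: [-0.5, 0.2, -2.8]
width: 0.258
[0.5659 0.2941 0.2737]
```

View pics/side9b.png

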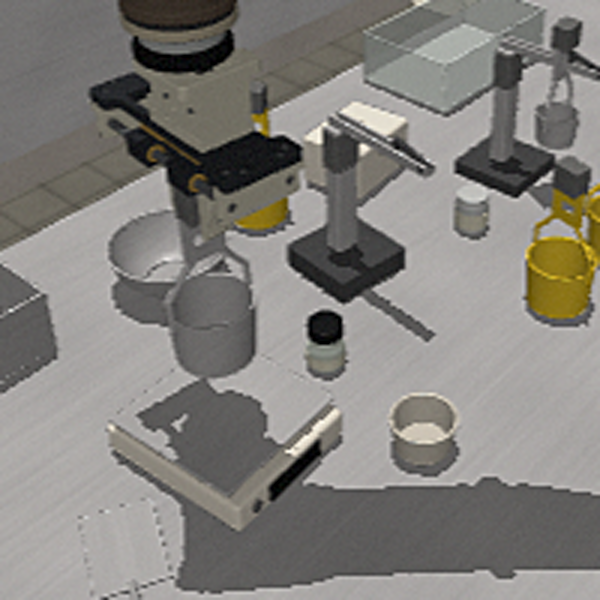

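View pics/w9b.png

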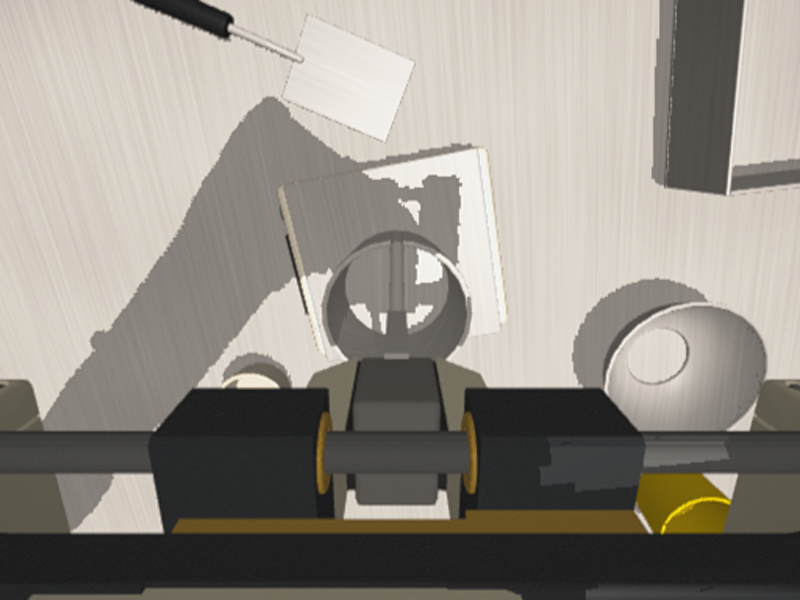

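View pics/scene9b.png

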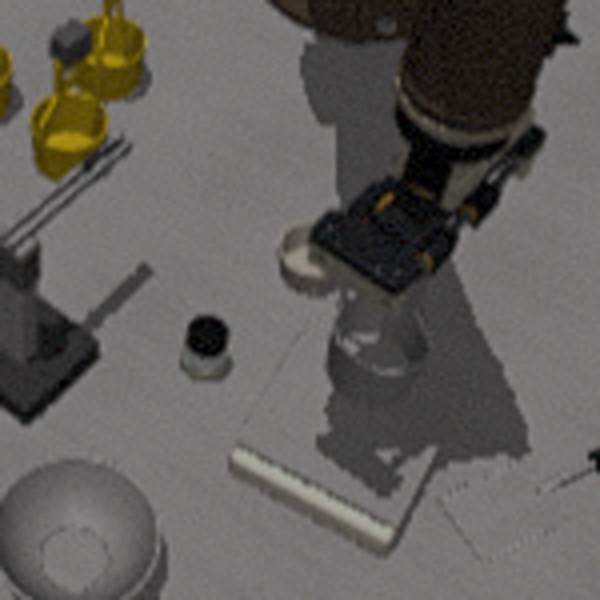

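```bash
python3 - <<'E'
from h import *
T=np.load('T9.npy');k=800/512
for u,v in [(284,187),(474,151),(487,150),(503,330)]: print(onz('wrist',(u/k,v/k),.045,T))
# predicted pan centre & pail foot
print(proj('wrist',(.565,.295,.047),T)*k)
E
```

```text
[0.4887 0.3598 0.045 ]
[0.6344 0.3691 0.045 ]
[0.644  0.3687 0.045 ]
[0.6491 0.2236 0.045 ]
[393.3767 258.9366]
```

Pan centre from the wrist view is (0.564, 0.292), and the tool is at (0.566, 0.294), which agrees. Lowering.

```bash
python3 -m creep '[[[0,0,-1.5,0,0,0,-0.8],[-0.1,-0.1,-3,0,0,0,-0.8],[-0.1,-0.1,-4.5,0,0,0,-0.8],[-0.1,-0.1,-5.8,0,0,0,-0.8],[-0.1,-0.1,-6.2,0,0,0,-0.8]]]'|egrep 'pos|for'; python3 -m creep '[[[0,0,-0.1,0,0,0,-0.8],[0,0,-0.2,0,0,0,-0.8],[0,0,-0.2,0,0,0,-0.8]]]'|egrep 'pos|for'; python3 -m creep '[[[0,0,-0.1,0,0,0,-0.8],[0,0,-0.2,0,0,0,-0.8],[0,0,-0.2,0,0,0,-0.8]]]'|egrep 'pos|for'; python3 -m creep '[[[0,0,-0.1,0,0,0,-0.8],[0,0,-0.2,0,0,0,-0.8],[0,0,-0.2,0,0,0,-0.8]]]'|egrep 'pos|for'
```

```text
position: [0.5641, 0.2935, 0.2095]
force: [-1.2, -0.3, -4.0]
position: [0.5651, 0.2947, 0.2103]
force: [-0.3, -0.2, -3.3]
position: [0.5649, 0.2943, 0.2078]
force: [-0.3, 0.5, -4.2]
position: [0.5648, 0.2943, 0.2056]
force: [-0.7, -0.3, -2.8]
```

```bash
for i in 1 2 3 4; do python3 -m creep '[[[0,0,-0.1,0,0,0,-0.8],[0,0,-0.15,0,0,0,-0.8],[0,0,-0.15,0,0,0,-0.8]]]'|egrep 'pos|for'; done
```

```text
position: [0.5648, 0.2943, 0.2042]
force: [-0.5, -0.9, -3.3]
position: [0.5648, 0.2943, 0.2026]
force: [-1.1, -0.9, -2.6]
position: [0.5648, 0.2942, 0.2011]
force: [-0.3, 0.3, -3.0]
position: [0.5649, 0.2943, 0.2]
force: [0.1, 0.2, -0.4]
```

```bash
python3 -m creep '[[[0,0,-0.05,0,0,0,-0.8],[0,0,-0.1,0,0,0,-0.8],[0,0,-0.1,0,0,0,-0.8]]]'|egrep 'pos|for'; python3 -c "
from h import *
for i in range(3): im=arm.get_image('side')[:,:,::-1]; print(arm.observe()['force'],arm.observe()['position'])
cv2.imwrite('pics/side10b.png',cv2.resize(im[130:330,120:320],(600,600),interpolation=cv2.INTER_CUBIC))"
```

```text
position: [0.565, 0.2944, 0.1991]
force: [-0.5, -1.6, 3.1]
[-0.6688 -0.6431  3.3306] [0.565  0.2944 0.1991]
[-0.1884 -0.5657  4.0458] [0.565  0.2944 0.1991]
[-1.2546 -1.0809  3.0277] [0.5649 0.2944 0.1991]
```

View pics/side10b.png

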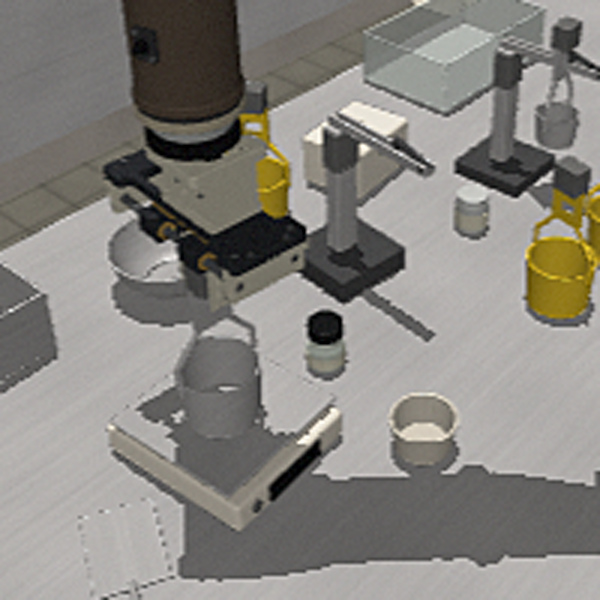

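```bash
python3 -m creep '[[[0,0,0.07,0,0,0,-0.8],[0,0,0.07,0,0,0,-0.8],[0,0,0.07,0,0,0,-0.35],[0,0,0.07,0,0,0,-0.2],[0,0,0.07,0,0,0,0]]]'|egrep 'pos|for|wid'; python3 -m creep '[[[0,0,0,0,0,0,0.3],[0,0,0,0,0,0,0.3],[0,0,0,0,0,0,0.3],[0,0,1,0,0,0,0.3],[0,0,2,0,0,0,0.3]]]'|egrep 'pos|for|wid';python3 -m creep '[[[0,0,2,0,0,0,0.3],[0,0,4,0,0,0,0.3],[0,0,8,0,0,0,0.3],[0,0,12,0,0,0,0.3],[0,0,15,0,0,0,0.3]]]'|egrep 'pos|for|wid'
python3 -c "
from h import *
s=arm.observe();np.save('T11.npy',wristT(s))
im=arm.get_image('side')[:,:,::-1]
cv2.imwrite('pics/side11.png',im);cv2.imwrite('pics/side11b.png',cv2.resize(im[110:310,140:340],(600,600),interpolation=cv2.INTER_CUBIC))
im=arm.get_image('scene')[:,:,::-1]
cv2.imwrite('pics/scene11.png',im)
im=arm.get_image('wrist')[:,:,::-1]
cv2.imwrite('pics/w11b.png',cv2.resize(im,(800,600),interpolation=cv2.INTER_CUBIC))"
```

```text
position: [0.5648, 0.2943, 0.1993]
force: [-0.6, 0.2, -0.1]
width: 0.44
position: [0.5648, 0.2943, 0.2202]
force: [0.4, 0.3, 0.2]
width: 0.651
position: [0.5648, 0.2948, 0.3735]
force: [0.4, -0.8, -0.8]
width: 0.649
```

View pics/side11b.png

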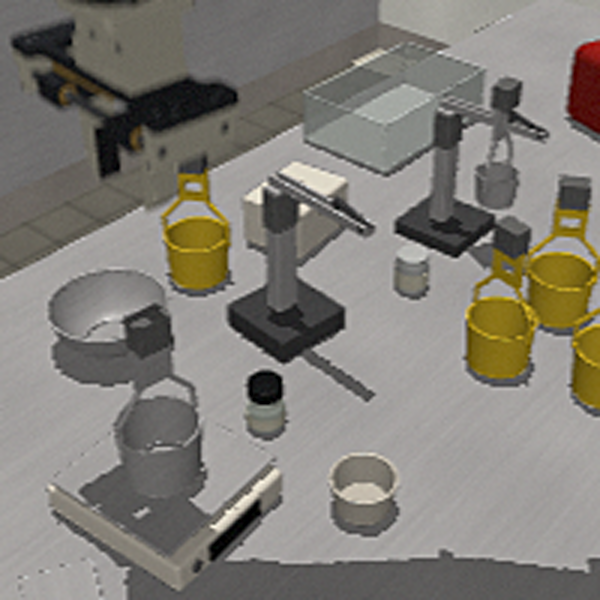

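View pics/w11b.png

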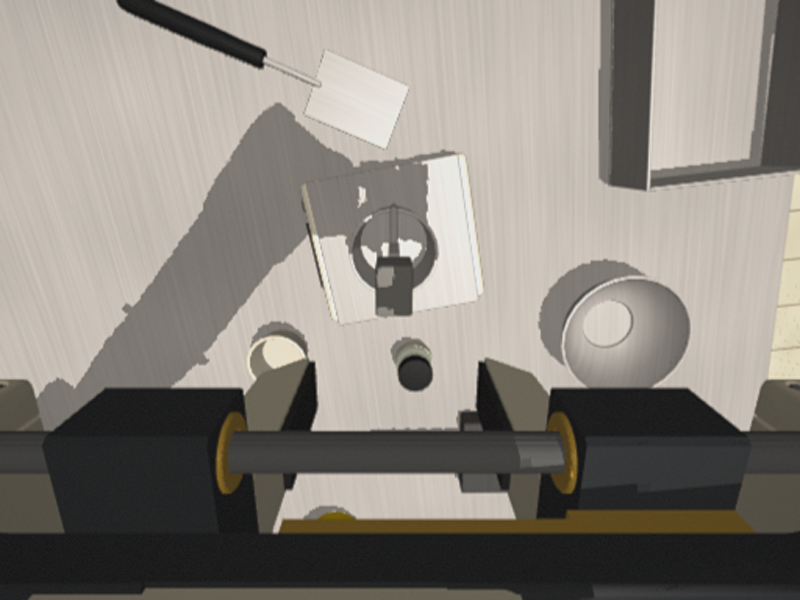

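View pics/scene11.png

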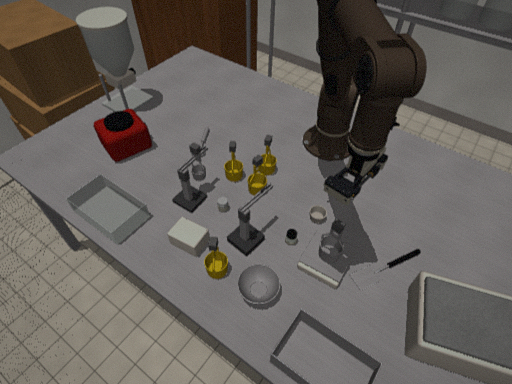

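The pail stands upright on the pan, with its rim centre at about (394,249) in the wrist view. The gripper is clear, the keeper is raised and the small pail hangs undisturbed. One numeric check before handing in.

```bash
python3 - <<'E'
from h import *
T=np.load('T11.npy');k=800/512
print('rim',onz('wrist',(394/k,249/k),.106,T))
print('block top',onz('wrist',(394/k,287/k),.229,T))
c=[onz('wrist',(u/k,v/k),.046,T) for u,v in [(306,184),(462,155),(481,293),(342,323)]];print(np.mean(c,0))
a=cv2.imread('pics/side0.png');b=cv2.imread('pics/side11.png')
s=arm.observe();print(s['clock'],s['force'],s['width'])
print(arm.sign_off())
E
```

```text
rim [0.565  0.2964 0.106 ]
block top [0.5652 0.2963 0.229 ]
[0.5681 0.2914 0.046 ]
20.15 [-0.2588 -1.111  -0.5021] 0.6462108095661954
the job is handed in; nothing more can be done
None
```

The larger pail is standing on the scale's pan, let go, and the job is handed in at about 20 s. No verdict is reported.

**What I did:**
- Pressed the keeper home; about 14–15 N at the wrist.
- Gripped the block across its 24 mm.
- Slid the eye over the keeper and off the end of the arm.
- Carried the pail to the scale and lowered it; the scale felt about 6.5 N at most.
- Opened the fingers and lifted clear.

**Hitch on the way:** the slide met much more friction than I expected, about 0.8 to 1. While I checked this by back-driving, the wrist read up to about 13 N sideways and 17 N down. That is about 21 N combined, close to the 22 N limit. I then eased the press to about 10 N and finished the slide.

**Last checks:**
- **Placement:** the pail's rim centre is at (0.565, 0.296) m. The pan's centre is between (0.564, 0.292) and (0.568, 0.291) m depending on the view, so the pail is about 5 mm off centre.
- **Upright:** the grip block sits directly above the rim, so the pail is upright.
- **Keeper and surroundings:** the pictures show the keeper raised and the gripper clear. The small pail and the bystanders in view look where they were, judged by eye only.

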